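# Lid the deburring bowl and hold its enabling lever

### The arm

A 7-joint arm with a two-finger parallel gripper is mounted at the origin on the work surface. World frame = base frame: x ahead of the robot, y to its left, z up, the work surface at z = 0. Lengths are in m, angles in rad, forces in N, time in s.
With the tool pointing down it reaches from about 0.425 to 0.925 m from the base axis. Payload 6.8 kg.
Tool frame: the origin (TCP) lies between the finger pads; the fingertips stand r.tcp_to_tips ahead of it and the grasp point (between the pads) is the TCP (r.tcp_to_tips is the distance from the TCP to the fingertips, in m); z points along the fingers, y is the line along which they close (so a half turn about z gives the same grasp; the last joint's range is limited). The gripper opens to 85 mm and grips with 20 to 120 N. Pads are 22 mm wide; open, the fingers measure 114 mm over their backs; the gripper's body (76 mm by 85 mm) begins 54 mm behind the grasp point. The pads swing forward as they close: fully open they stand 13 mm farther back than shut.
Start: joints at [1.06, 0.477, 0.022, 1.555, -0.011, 1.109, -0.083], TCP at [0.265, -0.621, 0.25] pointing down, gripper open.
Joint ranges: [-2.96, 2.96], [-0.34, 2.1], [-1.41, 1.46], [0.24, 2.44], [-1.37, 4.51], [0.17, 1.92], [-2.96, 2.96]. Speed limits (rad/s): [2.39, 2.39, 3.14, 3.14, 3.14, 3.14, 3.14].

### API

Orientations are given as a rotation vector (axis times angle).
In Python, from bench import r gives the robot as it stands.
- The arm moves only by the tool servo_tool, never from a script. Its argument "commands" is a list of rows, each a list of 2 entries, a list of its own where there are three numbers: the shift along the tool's x, y, z normalised to -1 to 1, where 1 is 250 mm, then the turn, a rotation vector about the tool's x, y, z normalised to -1 to 1, where 1 is 90 degrees. In form: [[[dx, dy, dz], [ax, ay, az]], ...]. A call has 1 to 20 rows; each row is the pose to reach, as a shift and turn from the pose commanded when the call began, along the tool's axes at that moment; what a row does not reach only later rows make up. A row lasts 1/10 s, in which the tool goes at most 50 mm and 8.59 degrees, less where a joint would pass 70% of its speed; a pose out of reach is approached as far as the arm can. A call with a number of a shift or a turn outside -1 to 1 is refused whole. A call with a gripper value outside its range is refused whole. "claw" is the closure, from 0 (fully open) to 1 (shut), set as the call begins (left out, the last holds). The fingers move at their own pace and stop on an object; "squeeze" is the grip in N (left out, the last holds). Time passes only in rows, so rows that repeat a pose let the fingers close. It gives the time, the measured TCP pose, the force, the opening and the grip force at its end, in the units of the state.
- r.get_obs(): the state, without advancing time (a new reading comes with each control period).
- r.grab_frame(name): name is "side" or "top" or "wrist"; returns (picture, depth): 480x640x3 uint8, red, green, blue; 480x640 float32, m along the optical axis (not along the pixel's ray), 0 where there is no reading.
- r.camera_model(name): a dict with "fx", "fy", "cx", "cy" (pixels), "k1" (the pictures are not rectified: a ray, as slopes to the right and down, at radius r is drawn at 1 + k1 r^2 times it, then the intrinsics apply), "extrinsics" (4x4, takes a point from camera to world coordinates); the wrist camera has in their place "hand_eye" (4x4, takes a point from camera to tool coordinates, whose origin is the TCP and whose axes are the flange's). Camera axes: x right, y down, z forward; pixel columns grow to the right and rows downward; lengths in m; the calibration is good to about 2 mm. A picture is of the moment at which its call begins: read the wrist's pose just before it. camera_model takes no time and is no camera call.
- r.hand_in(): hands the job in; it is judged then, once.
Trained networks look in the newest picture that a camera, given by its name, has taken for a name from the list of things; names that differ only in an ending like _2 or _b are one class to them, and where a whole thing is asked for, a point or a joint stands for the part that bears it (a point fixed in the world has none). Each returns a list of dicts, best first, with "confidence" (0 to 1); they miss things now and then, are a little off and sometimes report something else, mostly with a low value. They report only what shows in the picture. A call takes as long as a camera call.
- r.boxes_of(camera, target): "uv" ([column, row] in pixels, amid what is visible of it).
- r.mark_of(camera, target): "uv" ([column, row] in pixels: a listed point, or the origin of a listed thing).
The state is a dict: "clock": time; "joints": joint angles; "qvel": joint speeds; "tau": joint torques, N m; "tcp_pos": TCP position; "orientation": TCP orientation; "contact_force": force on the tool from outside, world axes, zero at the start; "moment": the same for the moment, N m; "grip_width": finger opening in m; "gripper_force": force on a finger pad.
Only numpy, scipy, OpenCV 4.12 (cv2) and the standard library are available. Lean on these libraries where they do the work, as an engineer would, in place of code of your own. Each camera call takes 0.05 s, during which the arm holds its last target. There are 200 camera calls.

### The job

Get the deburring bowl running: put the loose lid on the bowl and press it down until it is fully home and level on the rim, and let go of it. Only then press the paddle of the spring-loaded enabling lever with the fingers to half-way, where the lever lies level, and finish while still holding it there (let it rise and the machine stops); never push the lever down to its bottom stop, and leave the other things on the bench where they are.

Things in the scene. Friction and masses are not known exactly. Their poses are not given: they have to be found in the camera images.
- tumbler: Vibratory deburring bowl, fixed to the bench: a round grey base 160 mm across, 50 mm high, on it an open steel bowl 132 mm across outside, 116 mm inside the rim, rim 130 mm above the bench; a few sockets lie in its bottom, clear of the lid. Origin: centre of the underside, on the bench; z up.
- tumbler_rim (a point): Centre of the bowl's mouth, level with the top of the rim, 130 mm above the bench. Just inside the rim, 7 mm below it, four sprung rubber nubs grip the lid's plug: a lid merely laid in place stops about 12 mm too high; a push of about 5 to 12 N takes it home, where it stays.
- lid: Loose round grey plastic lid, about 120 g, right way up on the bench at the start. From below: a plug 104 mm across, 22 mm deep, its lowest 8 mm tapering to 96 mm; a flange 132 mm across, 5 mm thick; in the middle of the top an upright black cylindrical knob 28 mm across, 32 mm high (27 to 59 mm above the foot). Origin: centre of the plug's underside; z up.
- lid_seat (a point): Centre of the flange's underside, on the lid's axis, 22 mm above the lid's origin; when the lid is home the flange rests on the rim and this point coincides with tumbler_rim.
- jog_box: Grey box fixed to the bench, 150 mm long (its x), 90 mm wide (its y), 50 mm high, carrying the enabling lever. Origin: centre of the underside; the lever's pivot is at x = +50 mm, 80 mm above the bench, and the lever reaches from it towards -x.
- jog_lever (a joint): Angle of the enabling lever (rad): 0 = up at rest, sloping up by 0.21 towards its paddle; 0.21 = half-way, level; 0.42 = bottom stop. Pressing the paddle down makes it grow; a spring drives it back to 0. Pressing at the paddle's centre takes about 3 N to start, 8 N at half-way, 12 N at the bottom.
- jog_pad (a point): Centre of the top face of the lever's black paddle (40 mm along the lever, 70 mm across it, 12 mm thick), 90 mm from the pivot; moves with the lever: about 105 mm above the bench at rest, 86 mm at half-way, 67 mm at the bottom stop.
- socket_a: Bystander: loose steel wrench socket standing upright, 26 mm across, 40 mm high. Origin: centre of its underside.
- socket_b: Bystander: loose steel wrench socket standing upright, 24 mm across, 34 mm high. Origin: centre of its underside.
- wrench: Bystander: steel wrench 190 mm long lying on the bench along its x. Origin: middle, on the bench.
- screwdriver: Bystander: screwdriver 190 mm long with a red handle, lying on the bench along its x. Origin: middle, on the bench.
- grease_tin: Bystander: closed tin 66 mm across, 70 mm high, standing. Origin: centre of its underside.
- bearing: Bystander: steel bearing ring 52 mm across, 14 mm high, lying flat. Origin: centre of its underside.
- tape_measure: Bystander: yellow tape measure 65 x 32 x 62 mm, standing. Origin: centre of its underside.

How it is judged:
On the way, in this order (a step that is already met when the one before it is completed fails the run):
1. the lid is fully home and level on the bowl and the fingers have let go of it (z of lid_seat in the frame of tumbler_rim between -0.003 and 0.0025 m and horizontal distance between lid_seat and tumbler_rim below 0.01 m and angle between lid's own z axis and vertical below 0.04 rad and contact force between the fingers and lid below 0.2 N), for 0.2 s.
2. the fingers hold the enabling lever about half-way down (value of joint jog_lever between 0.12 and 0.3 rad and contact force between the fingers and jog_box above 2 N), for 0.5 s.
At the end, for the whole second after the job is handed in: The lid sits home on the bowl (flange within 2.5 mm of the rim, centred within 10 mm, tilted under 0.04 rad) and is not touched, while the fingers keep pressing the enabling lever (over 2 N) still at half-way: lever angle between 0.12 and 0.30 rad (all of step 1 and all of step 2 and velocity of joint jog_lever between -0.1 and 0.1 rad/s); the arm keeps its last pose, push and grip.
It fails at once if the lever is pressed before the lid is home (value of joint jog_lever above 0.1 rad and z of lid_seat in the frame of tumbler_rim above 0.004 m).
It fails at once if the lever is pressed before the lid is home (value of joint jog_lever above 0.1 rad and horizontal distance between lid_seat and tumbler_rim above 0.015 m).
It fails at once if the lever is pushed down to its bottom stop (value of joint jog_lever above 0.39 rad).
It fails at once if another thing on the bench is disturbed (moved over 30 mm) (distance of any of socket_a, socket_b, wrench, screwdriver, grease_tin, bearing, tape_measure from where it was at the start of the episode above 0.03 m).
It also fails if it takes over 51 s, if anything falls off the work surface, if the arm or the gripper's body presses on something with over 40 N, if the wrist force passes 120 N, or if a joint passes its speed limit or range.

## Working session

There is one attempt and no reset: what is moved stays moved. The work goes in short steps, Python scripts to look and compute and a tool call to move; the robot and the scene stay as the last step left them, time stands still between calls to the robot, and variables do not carry over. Pictures are saved under pics/ and viewed, at most 10 in all, crops included, and the job is handed in when it is done.

Besides the shell and the picture viewer there is one more tool, called after "Call:" as a command line: name --argument value ..., lists and objects as JSON in quotes. servo_tool: Moves the arm, as the interface text tells. Scaled input: -1 to 1 covers 250 mm each way for a shift and 90 degrees each way for a turn. Its arguments: {"type":"object","properties":{"commands":{"type":"array"},"claw":{"type":"number"},"squeeze":{"type":"number"}},"required":["commands"]}

```bash
mkdir -p pics; cat > h.py <<'E'
import numpy as np, cv2
from bench import r
from scipy.spatial.transform import Rotation as R
def T_tool(o):
    T=np.eye(4);T[:3,:3]=R.from_rotvec(o["orientation"]).as_matrix();T[:3,3]=o["tcp_pos"];return T
def cam(name,o=None):
    m=r.camera_model(name)
    E=m["extrinsics"] if name!="wrist" else T_tool(o)@np.array(m["hand_eye"])
    return m,np.array(E)
def ray(m,uv):
    d=np.array([(uv[0]-m["cx"])/m["fx"],(uv[1]-m["cy"])/m["fy"]]);s=d.copy()
    for _ in range(10): s=d/(1+m["k1"]*(s@s))
    return np.array([s[0],s[1],1])
def at_z(m,E,uv,z):
    d=E[:3,:3]@ray(m,uv);return E[:3,3]+d*(z-E[2,3])/d[2]
def at_d(m,E,uv,d): return E[:3,:3]@(ray(m,uv)*d)+E[:3,3]
def cloud(m,E,dep):
    v,u=np.mgrid[0:480,0:640]
    x=(u-m["cx"])/m["fx"];y=(v-m["cy"])/m["fy"];a,b=x.copy(),y.copy()
    for _ in range(8):
        k=1+m["k1"]*(a*a+b*b);a,b=x/k,y/k
    P=np.stack([a*dep,b*dep,dep],-1)@E[:3,:3].T+E[:3,3];P[dep==0]=np.nan;return P
E
cat > a.py <<'E'
from h import *
o=r.get_obs();print({k:np.round(v,3) for k,v in o.items()},r.tcp_to_tips)
for c in ["top","side"]:
    p,d=r.grab_frame(c);cv2.imwrite(f"pics/{c}1.png",p[:,:,::-1]);m,E=cam(c)
    np.save(f"{c}.npy",cloud(m,E,d))
    print(c,np.round(E[:3,3],2))
    for t,z in [("lid",0),("lid_seat",.022),("tumbler",0),("tumbler_rim",.13),("jog_box",0),("jog_pad",.105)]:
        for q in r.mark_of(c,t)[:2]: print(t,np.round(q["uv"]),round(q["confidence"],2),np.round(at_z(m,E,q["uv"],z),3))
    if c=="top":
      for t,z in [("socket_a",0),("wrench",0),("screwdriver",0),("grease_tin",0),("bearing",0),("tape_measure",0)]:
        for q in r.mark_of(c,t)[:2]: print(t,np.round(q["uv"]),round(q["confidence"],2),np.round(at_z(m,E,q["uv"],z),3))
E
python3 a.py
```

```text
{'clock': np.float64(0.0), 'joints': array([ 1.06 ,  0.478,  0.022,  1.556, -0.012,  1.109, -0.083]), 'qvel': array([ 0.   , -0.001,  0.001,  0.001, -0.001, -0.001, -0.   ]), 'tau': array([-0.0000e+00, -5.9645e+01,  1.6070e+00, -2.8119e+01,  1.2000e-02,
        9.0000e-03,  0.0000e+00]), 'tcp_pos': array([ 0.264, -0.62 ,  0.249]), 'orientation': array([-3.076e+00, -6.280e-01,  1.000e-03]), 'contact_force': array([ 0.358, -0.407,  0.166]), 'moment': array([ 0.002, -0.054,  0.033]), 'gripper_force': np.float64(0.0), 'grip_width': np.float64(0.085)} 0.019
top [0.24 0.   1.32]
lid [334. 256.] 0.56 [ 0.51  -0.009  0.   ]
lid_seat [336. 254.] 0.74 [ 0.512 -0.014  0.022]
tumbler [211. 234.] 0.86 [0.534 0.279 0.   ]
tumbler_rim [207. 220.] 0.91 [0.534 0.265 0.13 ]
jog_box [456. 269.] 0.77 [ 0.507 -0.292  0.   ]
jog_pad [474. 277.] 0.86 [ 0.474 -0.307  0.105]
socket_a [269. 230.] 0.56 [0.558 0.146 0.   ]
socket_a [392. 235.] 0.43 [ 0.573 -0.138  0.   ]
wrench [293. 164.] 0.88 [0.723 0.109 0.   ]
screwdriver [201. 334.] 0.87 [0.303 0.27  0.   ]
grease_tin [387. 174.] 0.86 [ 0.721 -0.117  0.   ]
tape_measure [467. 172.] 0.89 [ 0.746 -0.31   0.   ]
side [0.21 0.98 1.07]
lid [331. 258.] 0.69 [ 0.514 -0.013  0.   ]
lid_seat [331. 253.] 0.65 [ 0.514 -0.01   0.022]
tumbler [282. 348.] 0.69 [0.528 0.276 0.   ]
tumbler_rim [280. 308.] 0.58 [0.53  0.273 0.13 ]
jog_box [365. 189.] 0.97 [ 0.51  -0.299  0.   ]
jog_pad [380. 157.] 0.82 [ 0.481 -0.313  0.105]
```

```bash
cat > b.py <<'E'
import numpy as np, cv2
def circ(Q):
    A=np.c_[2*Q[:,:2],np.ones(len(Q))];s=np.linalg.lstsq(A,(Q[:,:2]**2).sum(1),rcond=None)[0];return s[:2],np.sqrt(s[2]+s[:2]@s[:2])
for c in ["top","side"]:
    P=np.load(c+".npy").reshape(-1,3);P=P[~np.isnan(P).any(1)]
    def sel(x,y,R,z0,z1): 
        return P[(np.hypot(P[:,0]-x,P[:,1]-y)<R)&(P[:,2]>z0)&(P[:,2]<z1)]
    for n,a in dict(rim=(.532,.27,.09,.122,.138),flange=(.512,-.012,.09,.02,.033),knob=(.512,-.012,.05,.052,.066),box=(.508,-.295,.12,.043,.056),pad=(.478,-.31,.08,.088,.13),bench=(.45,.1,.05,-.02,.02)).items():
        Q=sel(*a)
        if len(Q)<5: print(c,n,len(Q));continue
        h=cv2.minEnclosingCircle(Q[:,:2].astype(np.float32))
        print(c,n,len(Q),"med",np.median(Q,0).round(4),"enc",np.round(h[0],4),round(h[1],4),"rect",np.round(cv2.minAreaRect((Q[:,:2]*1000).astype(np.float32))[1:],1) if 0 else cv2.minAreaRect((Q[:,:2]*1000).astype(np.float32)))
E
python3 b.py
```

```text
top rim 849 med [0.5277 0.2737 0.1299] enc [0.5304 0.2726] 0.0676 rect ((528.9382934570312, 272.8983459472656), (131.60415649414062, 130.07374572753906), 50.723960876464844)
top flange 2450 med [ 0.5091 -0.0138  0.0277] enc [ 0.5111 -0.0138] 0.0664 rect ((511.4155578613281, -13.509559631347656), (130.03851318359375, 130.9169921875), 5.810657024383545)
top knob 127 med [ 0.5107 -0.0132  0.0594] enc [ 0.511  -0.0131] 0.0142 rect ((510.81036376953125, -13.236665725708008), (27.651485443115234, 24.341215133666992), 5.237947463989258)
top box 1482 med [ 0.5028 -0.2762  0.0504] enc [ 0.5075 -0.2899] 0.0859 rect ((507.90826416015625, -289.15283203125), (151.0657196044922, 92.8126449584961), 24.253944396972656)
top pad 890 med [ 0.4825 -0.2938  0.1026] enc [ 0.4987 -0.294 ] 0.057 rect ((501.3133850097656, -292.2403259277344), (100.78019714355469, 71.56954193115234), 24.60147476196289)
top bench 1494 med [0.4495 0.1    0.0005] enc [0.45 0.1 ] 0.05 rect ((450.6772155761719, 99.75959777832031), (99.07376098632812, 98.3785400390625), 51.337425231933594)
side rim 901 med [0.5245 0.2772 0.1287] en
[... 334 characters left out ...]
[ 0.5093 -0.0084  0.0583] enc [ 0.5094 -0.011 ] 0.0158 rect ((509.90380859375, -10.67470932006836), (26.41205596923828, 28.427471160888672), 4.356405735015869)
side box 939 med [ 0.4978 -0.2787  0.0489] enc [ 0.5059 -0.2842] 0.0861 rect ((505.0176696777344, -284.87310791015625), (150.626953125, 94.26888275146484), 24.281673431396484)
side pad 426 med [ 0.4802 -0.2893  0.101 ] enc [ 0.4971 -0.2892] 0.0581 rect ((499.8032531738281, -289.8758544921875), (102.27096557617188, 75.51322937011719), 24.902315139770508)
side bench 1137 med [ 4.500e-01  1.013e-01 -4.000e-04] enc [0.4501 0.0999] 0.05 rect ((449.8155822753906, 100.2758560180664), (98.34845733642578, 97.8292465209961), 23.815933227539062)
```

View pics/top1.png

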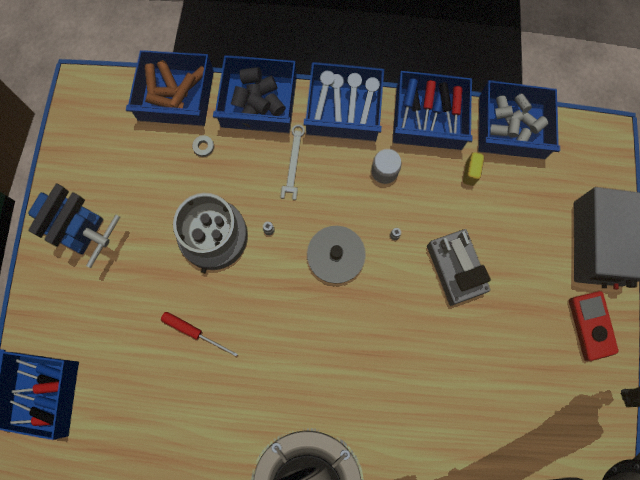

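View pics/side1.png

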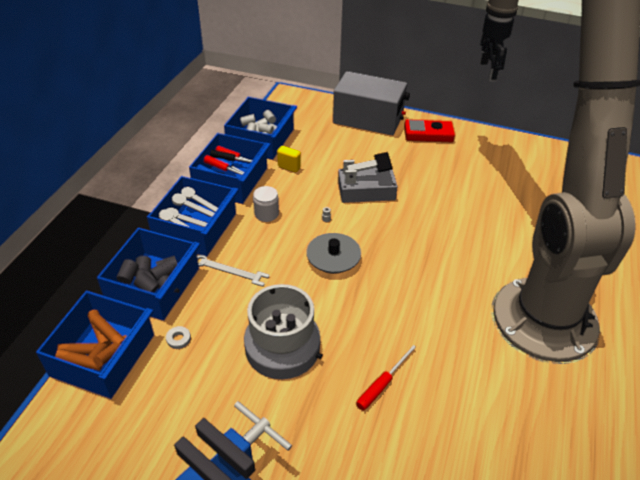

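Call:
servo_tool --commands '[[[0.2, -0.2, 0], [0, 0, 0]], [[0.4, -0.4, 0], [0, 0, 0]], [[0.6, -0.6, 0], [0, 0, 0]], [[0.8, -0.8, 0], [0, 0, 0]], [[0.95, -0.95, 0], [0, 0, 0]], [[0.95, -0.95, 0], [0, 0, 0]], [[0.95, -0.95, 0], [0, 0, 0]], [[0.95, -0.95, 0], [0, 0, 0]], [[0.95, -0.95, 0], [0, 0, 0]]]' --claw 0 --squeeze 60

```text
clock: 1.9
tcp_pos: [0.3903, -0.3091, 0.2506]
orientation: [3.077, 0.631, 0.001]
contact_force: [-0.4, -1.4, 0.4]
grip_width: 0.0853
gripper_force: 0.0
```

Call:
servo_tool --commands '[[[0.2, -0.2, 0], [0, 0, 0]], [[0.4, -0.4, 0], [0, 0, 0]], [[0.6, -0.6, 0], [0, 0, 0]], [[0.8, -0.8, 0], [0, 0, 0]], [[0.91, -0.9, 0], [0, 0, 0]], [[0.91, -0.9, 0], [0, 0, 0]], [[0.91, -0.9, 0], [0, 0, 0]], [[0.91, -0.9, 0], [0, 0, 0]], [[0.91, -0.9, 0], [0, 0, 0]]]'

```text
clock: 2.8
tcp_pos: [0.5112, -0.0152, 0.25]
orientation: [3.078, 0.625, -0.001]
contact_force: [-1.0, -1.3, 0.6]
grip_width: 0.0854
gripper_force: 0.0
```

```bash
cat > c.py <<'E'
from h import *
import sys
o=r.get_obs();p,d=r.grab_frame("wrist");m,E=cam("wrist",o)
cv2.imwrite(f"pics/{sys.argv[1]}.png",p[:,:,::-1])
print(o["clock"],o["tcp_pos"],T_tool(o)[:3,:3].round(3),o["joints"].round(2),o["contact_force"].round(2),o["grip_width"])
P=cloud(m,E,d).reshape(-1,3);np.save("wrist.npy",P);P=P[~np.isnan(P).any(1)]
for a in sys.argv[2:]:
    x,y,Rr,z0,z1=map(float,a.split(","))
    Q=P[(np.hypot(P[:,0]-x,P[:,1]-y)<Rr)&(P[:,2]>z0)&(P[:,2]<z1)]
    if len(Q)>5: print(a,len(Q),np.median(Q,0).round(4),np.round(cv2.minEnclosingCircle(Q[:,:2].astype(np.float32))[0],4),cv2.minAreaRect((Q[:,:2]*1000).astype(np.float32)))
E
python3 c.py w1 .511,-.013,.04,.05,.066 .511,-.013,.08,.02,.034
```

```text
2.8 [ 0.51123342 -0.01515233  0.25001331] [[ 0.921  0.39  -0.001]
 [ 0.39  -0.921 -0.001]
 [-0.001  0.    -1.   ]] [ 0.21  0.23 -0.35  1.92  0.09  1.   -1.35] [-0.97 -1.27  0.59] 0.08539553159854828
.511,-.013,.04,.05,.066 897 [ 0.51   -0.0135  0.0598] [ 0.509  -0.0139] ((509.1253356933594, -14.143508911132812), (27.434362411499023, 27.245492935180664), 51.15574264526367)
.511,-.013,.08,.02,.034 15277 [ 0.5133 -0.0113  0.028 ] [ 0.5084 -0.0138] ((508.4584045410156, -13.798538208007812), (130.47119140625, 130.44105529785156), 75.10472869873047)
```

Call:
servo_tool --commands '[[[-0.005, -0.008, 0.2], [0, 0, 0]], [[-0.005, -0.008, 0.4], [0, 0, 0]], [[-0.005, -0.008, 0.55], [0, 0, 0]], [[-0.005, -0.008, 0.65], [0, 0, 0]], [[-0.005, -0.008, 0.73], [0, 0, 0]], [[-0.005, -0.008, 0.79], [0, 0, 0]], [[-0.005, -0.008, 0.79], [0, 0, 0]], [[-0.005, -0.008, 0.79], [0, 0, 0]]]'

```text
clock: 3.65
tcp_pos: [0.5091, -0.0136, 0.053]
orientation: [3.078, 0.624, -0.001]
contact_force: [-0.5, -0.1, -0.0]
grip_width: 0.0857
gripper_force: 0.0
```

Call:
servo_tool --commands '[[[0, 0, 0], [0, 0, 0]], [[0, 0, 0], [0, 0, 0]], [[0, 0, 0], [0, 0, 0]], [[0, 0, 0], [0, 0, 0]], [[0, 0, 0], [0, 0, 0]], [[0, 0, 0], [0, 0, 0]], [[0, 0, 0], [0, 0, 0]], [[0, 0, 0], [0, 0, 0]], [[0, 0, 0], [0, 0, 0]], [[0, 0, 0], [0, 0, 0]]]' --claw 1 --squeeze 60

```text
clock: 4.65
tcp_pos: [0.5096, -0.0119, 0.0536]
orientation: [3.078, 0.628, 0.001]
contact_force: [-2.3, -1.2, 6.1]
grip_width: 0.0261
gripper_force: 58.6
```

Call:
servo_tool --commands '[[[0, 0, -0.1], [0, 0, 0]], [[0, 0, -0.25], [0, 0, 0]], [[0, 0, -0.4], [0, 0, 0]], [[0, 0, -0.6], [0, 0, 0]], [[0, 0, -0.7], [0, 0, 0]], [[0, 0, -0.76], [0, 0, 0]], [[0, 0, -0.76], [0, 0, 0]]]'

```text
clock: 5.35
tcp_pos: [0.5103, -0.0117, 0.2451]
orientation: [3.077, 0.628, 0.007]
contact_force: [-0.1, 0.7, -1.9]
grip_width: 0.0259
gripper_force: 59.2
```

Call:
servo_tool --commands '[[[0.05, -0.1, 0], [0, 0, 0]], [[0.1, -0.2, 0], [0, 0, 0]], [[0.17, -0.34, 0], [0, 0, 0]], [[0.24, -0.48, 0], [0, 0, 0]], [[0.31, -0.62, 0], [0, 0, 0]], [[0.38, -0.76, 0], [0, 0, 0]], [[0.44, -0.88, 0], [0, 0, 0]], [[0.48, -0.96, 0], [0, 0, 0]], [[0.51, -1, 0], [0, 0, 0]], [[0.51, -1, 0], [0, 0, 0]], [[0.51, -1, 0], [0, 0, 0]], [[0.51, -1, 0], [0, 0, 0]]]'

```text
clock: 6.55
tcp_pos: [0.5288, 0.266, 0.2424]
orientation: [3.078, 0.625, -0.001]
contact_force: [0.2, -0.0, -0.7]
grip_width: 0.0265
gripper_force: 59.3
```

```bash
python3 c.py w2 .52,.265,.04,.24,.28 .528,.2725,.09,.122,.138; python3 - <<'E'
from h import *
p,d=r.grab_frame("side");cv2.imwrite("pics/s2.png",p[100:440,160:480,::-1].repeat(2,0).repeat(2,1)[:600])
E
```

```text
6.55 [0.52876935 0.26598763 0.2423655 ] [[ 0.921  0.39  -0.   ]
 [ 0.39  -0.921 -0.001]
 [-0.001  0.001 -1.   ]] [-0.21  0.39 -0.47  1.74  0.2   1.06 -1.91] [ 0.18 -0.   -0.67] 0.026463199493587105
.52,.265,.04,.24,.28 14687 [0.532  0.2674 0.2594] [0.5232 0.2668] ((526.9888305664062, 268.44183349609375), (29.28371810913086, 78.91132354736328), 22.96213722229004)
.528,.2725,.09,.122,.138 1053 [0.5806 0.305  0.1309] [0.5718 0.2983] ((577.822998046875, 301.90008544921875), (14.066205978393555, 79.7602310180664), 30.466577529907227)
```

View pics/s2.png

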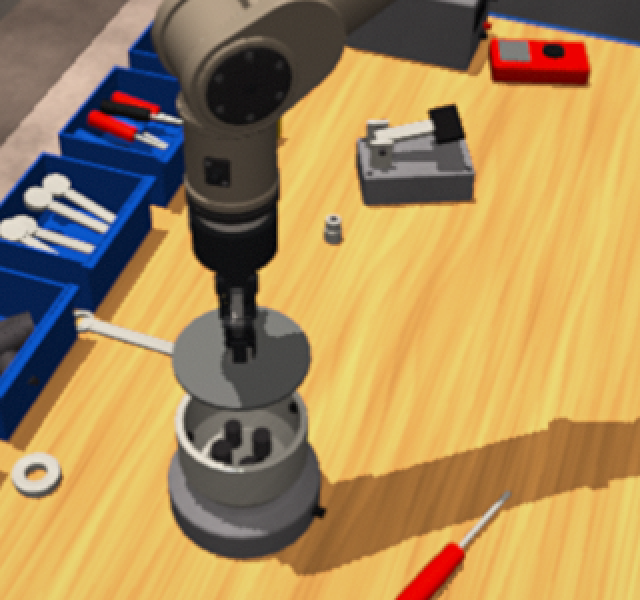

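View pics/w2.png

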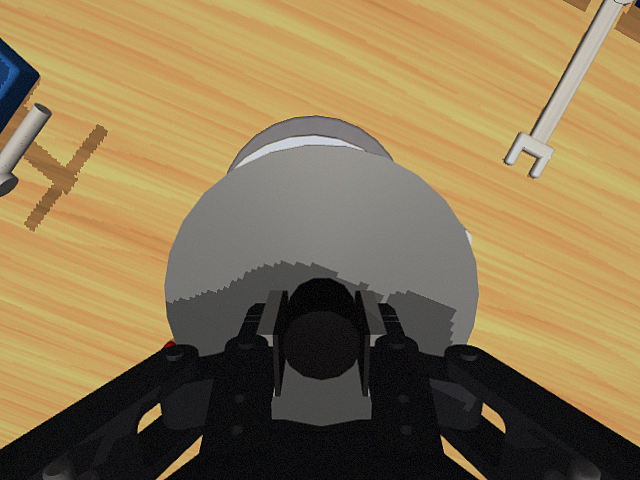

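```bash
python3 - <<'E'
import numpy as np, cv2
from scipy.optimize import least_squares
P=np.load("wrist.npy").reshape(480,640,3)
Q=P.reshape(-1,3);m=(np.hypot(Q[:,0]-.53,Q[:,1]-.27)<.09)&(Q[:,2]>.2)&(Q[:,2]<.232)
F=Q[m];
for _ in range(3):
    A=np.c_[F[:,:2],np.ones(len(F))];s=np.linalg.lstsq(A,F[:,2],rcond=None)[0];F=F[abs(F[:,2]-A@s)<.003]
print("plane slopes",s[:2].round(4),"z",np.round(s@[.529,.267,1],4),len(F))
def edge(F,r,c):
    h=cv2.convexHull((F[:,:2]).astype(np.float32))[:,0].astype(float)
    h=h[h@[.921,.39]>np.array(c)@[.921,.39]+.02]
    return least_squares(lambda p:np.hypot(*(h-p).T)-r,c,loss="soft_l1",f_scale=.001).x,len(h)
print("lid",edge(F,.066,[.529,.267]))
G=Q[(np.hypot(Q[:,0]-.528,Q[:,1]-.2725)<.085)&(Q[:,2]>.125)&(Q[:,2]<.136)]
print("rim",edge(G,.066,[.528,.2725]),np.median(G[:,2]))
E
```

```text
plane slopes [-0.0011 -0.0017] z 0.2167 48569
lid (array([0.5269084 , 0.26534717]), 36)
rim (array([0.52668599, 0.27218453]), 25) 0.13087710816653375
```

Call:
servo_tool --commands '[[[0.011, -0.025, 0], [0, 0, 0]], [[0.011, -0.025, 0.08], [0, 0, 0]], [[0.011, -0.025, 0.16], [0, 0, 0]], [[0.011, -0.025, 0.22], [0, 0, 0]], [[0.011, -0.025, 0.25], [0, 0, 0]], [[0.011, -0.025, 0.27], [0, 0, 0]], [[0.011, -0.025, 0.27], [0, 0, 0]], [[0.011, -0.025, 0.27], [0, 0, 0]]]'

```text
clock: 7.45
tcp_pos: [0.5289, 0.2743, 0.1756]
orientation: [3.077, 0.627, 0.0]
contact_force: [0.3, -3.8, -2.1]
grip_width: 0.026
gripper_force: 59.1
```

Call:
servo_tool --commands '[[[0, 0, 0.01], [0, 0, 0]], [[0, 0, 0.02], [0, 0, 0]], [[0, 0, 0.03], [0, 0, 0]], [[0, 0, 0.04], [0, 0, 0]], [[0, 0, 0.05], [0, 0, 0]], [[0, 0, 0.055], [0, 0, 0]], [[0, 0, 0.055], [0, 0, 0]], [[0, 0, 0.055], [0, 0, 0]]]'

```text
clock: 8.25
tcp_pos: [0.5294, 0.2749, 0.1626]
orientation: [-3.078, -0.628, -0.003]
contact_force: [-0.2, -3.6, 4.9]
grip_width: 0.026
gripper_force: 60.4
```

Call:
servo_tool --commands '[[[0, 0, 0.01], [0, 0, 0]], [[0, 0, 0.02], [0, 0, 0]], [[0, 0, 0.02], [0, 0, 0]], [[0, 0, 0.02], [0, 0, 0]]]'

```text
clock: 8.65
tcp_pos: [0.5295, 0.275, 0.1614]
orientation: [3.077, 0.627, 0.005]
contact_force: [-11.2, -10.5, 37.4]
grip_width: 0.0266
gripper_force: 63.8
```

Call:
servo_tool --commands '[[[0, 0, -0.015], [0, 0, 0]], [[0, 0, -0.015], [0, 0, 0]]]'

```text
clock: 8.85
tcp_pos: [0.5291, 0.2747, 0.1616]
orientation: [3.078, 0.628, 0.002]
contact_force: [-1.9, -6.8, 12.5]
grip_width: 0.0261
gripper_force: 62.1
```

Call:
servo_tool --commands '[[[0, 0, 0], [0, 0, 0]], [[0, 0, 0], [0, 0, 0]], [[0, 0, 0], [0, 0, 0]], [[0, 0, 0], [0, 0, 0]], [[0, 0, 0], [0, 0, 0]], [[0, 0, 0], [0, 0, 0]], [[0, 0, 0], [0, 0, 0]], [[0, 0, 0], [0, 0, 0]]]' --claw 0

```text
clock: 9.65
tcp_pos: [0.5286, 0.2749, 0.1603]
orientation: [-3.078, -0.628, -0.0]
contact_force: [0.4, 0.1, 0.7]
grip_width: 0.0852
gripper_force: 0.0
```

Call:
servo_tool --commands '[[[0, 0, -0.1], [0, 0, 0]], [[0, 0, -0.25], [0, 0, 0]], [[0, 0, -0.4], [0, 0, 0]], [[0, 0, -0.5], [0, 0, 0]], [[0, 0, -0.5], [0, 0, 0]], [[0, 0, -0.5], [0, 0, 0]]]'

```text
clock: 10.25
tcp_pos: [0.5286, 0.2749, 0.2856]
orientation: [-3.078, -0.628, -0.002]
contact_force: [-0.4, -0.0, 0.2]
grip_width: 0.0851
gripper_force: 0.0
```

```bash
python3 c.py w3 .53,.273,.08,.12,.15; python3 - <<'E'
import numpy as np, cv2
Q=np.load("wrist.npy").reshape(-1,3)
F=Q[(np.hypot(Q[:,0]-.529,Q[:,1]-.273)<.064)&(Q[:,2]>.12)&(Q[:,2]<.155)]
for _ in range(3):
    A=np.c_[F[:,:2],np.ones(len(F))];s=np.linalg.lstsq(A,F[:,2],rcond=None)[0];F=F[abs(F[:,2]-A@s)<.003]
print(s[:2].round(4),"z",np.round(s@[.529,.273,1],4))
E
```

```text
10.25 [0.52861891 0.27490599 0.28559365] [[ 0.92   0.392  0.001]
 [ 0.392 -0.92   0.   ]
 [ 0.001  0.    -1.   ]] [-0.21  0.36 -0.48  1.69  0.18  1.14 -1.91] [-0.36 -0.01  0.18] 0.08507221870470187
.53,.273,.08,.12,.15 23457 [0.5341 0.2773 0.1362] [0.5274 0.274 ] ((527.5006103515625, 273.98504638671875), (130.90606689453125, 130.6252899169922), 73.55059051513672)
[0.0025 0.0007] z 0.1362
```

View pics/w3.png

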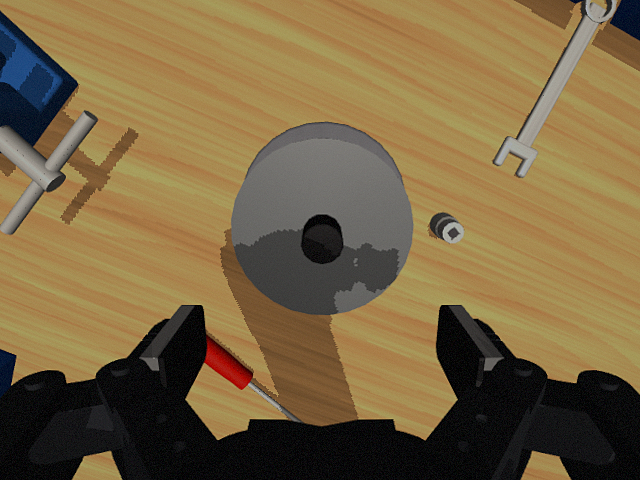

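Call:
servo_tool --commands '[[[-0.1, 0.17, 0], [0, 0, 0]], [[-0.19, 0.34, 0], [0, 0, 0]], [[-0.28, 0.51, 0], [0, 0, 0]], [[-0.38, 0.68, 0], [0, 0, 0]], [[-0.47, 0.85, 0], [0, 0, 0]], [[-0.56, 1, 0], [0, 0, 0]], [[-0.56, 1, 0], [0, 0, 0]], [[-0.56, 1, 0], [0, 0, 0]]]' --claw 1

```text
clock: 11.1
tcp_pos: [0.4969, -0.0111, 0.2841]
orientation: [-3.079, -0.624, 0.004]
contact_force: [0.3, 0.3, 0.3]
grip_width: -0.0001
gripper_force: 0.0
```

Call:
servo_tool --commands '[[[-0.1, 0.17, 0], [0, 0, 0]], [[-0.19, 0.34, 0], [0, 0, 0]], [[-0.28, 0.51, 0], [0, 0, 0]], [[-0.38, 0.68, 0], [0, 0, 0]], [[-0.47, 0.85, 0], [0, 0, 0]], [[-0.56, 1, 0], [0, 0, 0]], [[-0.56, 1, 0], [0, 0, 0]], [[-0.56, 1, 0], [0, 0, 0]], [[-0.56, 1, 0], [0, 0, 0]]]'

```text
clock: 12.0
tcp_pos: [0.4679, -0.2924, 0.2847]
orientation: [-3.075, -0.634, 0.0]
contact_force: [1.0, 0.6, 0.9]
grip_width: 0.0001
gripper_force: 0.0
```

```bash
python3 c.py w4 .506,-.288,.12,.043,.056 .47,-.305,.05,.09,.12; python3 - <<'E'
from h import *
r.grab_frame("wrist")
o=r.get_obs();m,E=cam("wrist",o)
for q in r.mark_of("wrist","jog_pad")[:2]: print(q, at_z(m,E,q["uv"],.105))
E
```

```text
12.0 [ 0.46791896 -0.29235054  0.28467402] [[ 0.919  0.395 -0.001]
 [ 0.395 -0.919  0.002]
 [ 0.    -0.002 -1.   ]] [ 0.58  0.25 -0.16  1.8   0.04  1.09 -0.76] [0.96 0.63 0.89] 0.00013787867312849532
.506,-.288,.12,.043,.056 7733 [ 0.5229 -0.274   0.0509] [ 0.5054 -0.2906] ((505.66400146484375, -290.6011047363281), (148.20535278320312, 89.88806915283203), 24.83804702758789)
.47,-.305,.05,.09,.12 5365 [ 0.4764 -0.3001  0.1044] [ 0.478 -0.303] ((484.60546875, -300.3664855957031), (69.21981048583984, 69.32630920410156), 23.779415130615234)
{'uv': [336.1, 225.6], 'confidence': 0.74} [ 0.46873208 -0.30498158  0.105     ]
```

View pics/w4.png

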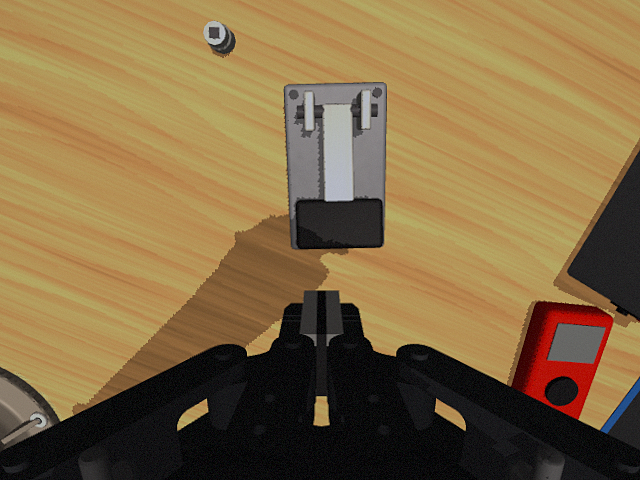

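Call:
servo_tool --commands '[[[-0.021, 0.048, 0.1], [0, 0, 0]], [[-0.021, 0.048, 0.25], [0, 0, 0]], [[-0.021, 0.048, 0.4], [0, 0, 0]], [[-0.021, 0.048, 0.48], [0, 0, 0]], [[-0.021, 0.048, 0.54], [0, 0, 0]], [[-0.021, 0.048, 0.54], [0, 0, 0]], [[-0.021, 0.048, 0.54], [0, 0, 0]]]'

```text
clock: 12.85
tcp_pos: [0.4674, -0.3073, 0.1507]
orientation: [-3.078, -0.63, -0.0]
contact_force: [-0.7, -0.0, 0.4]
grip_width: -0.0001
gripper_force: 0.0
```

Call:
servo_tool --commands '[[[0, 0, 0.02], [0, 0, 0]], [[0, 0, 0.04], [0, 0, 0]], [[0, 0, 0.06], [0, 0, 0]], [[0, 0, 0.08], [0, 0, 0]], [[0, 0, 0.08], [0, 0, 0]], [[0, 0, 0.08], [0, 0, 0]]]'

```text
clock: 13.45
tcp_pos: [0.4667, -0.3079, 0.1301]
orientation: [-3.078, -0.628, 0.0]
contact_force: [0.6, -0.3, 0.0]
grip_width: 0.0
gripper_force: 0.0
```

Call:
servo_tool --commands '[[[0, 0, 0.02], [0, 0, 0]], [[0, 0, 0.04], [0, 0, 0]], [[0, 0, 0.05], [0, 0, 0]], [[0, 0, 0.05], [0, 0, 0]], [[0, 0, 0.05], [0, 0, 0]]]'

```text
clock: 13.95
tcp_pos: [0.4668, -0.3083, 0.118]
orientation: [3.078, 0.628, -0.0]
contact_force: [-2.1, -1.9, 3.5]
grip_width: -0.0004
gripper_force: 1.9
```

Call:
servo_tool --commands '[[[0, 0, 0.015], [0, 0, 0]], [[0, 0, 0.03], [0, 0, 0]], [[0, 0, 0.045], [0, 0, 0]], [[0, 0, 0.045], [0, 0, 0]], [[0, 0, 0.045], [0, 0, 0]], [[0, 0, 0.045], [0, 0, 0]], [[0, 0, 0.045], [0, 0, 0]]]'

```text
clock: 14.65
tcp_pos: [0.4663, -0.3085, 0.1068]
orientation: [3.078, 0.627, -0.001]
contact_force: [-2.8, -2.1, 6.1]
grip_width: -0.0001
gripper_force: 3.1
```

```bash
python3 - <<'E'
from h import *
for c in ["top","side"]:
    p,d=r.grab_frame(c);m,E=cam(c);P=cloud(m,E,d).reshape(-1,3)
    piv=np.array([.5056,-.2903])+.05*np.array([.91,.415])   # wrist estimate of box
    ax=-np.array([.91,.415]);la=(P[:,:2]-piv)@ax;lt=(P[:,:2]-piv)@np.array([-ax[1],ax[0]])
    k=(la>.01)&(la<.062)&(abs(lt)<.006)&(P[:,2]>.07)&(P[:,2]<.125)
    print(c,k.sum(),np.polyfit(la[k],P[k,2],1),[np.round(np.median(P[(la>.072)&(la<.108)&(abs(abs(lt)-.025)<.007)&(P[:,2]>.055)&(P[:,2]<.12),2]),4)])
    print(r.get_obs()["contact_force"])
    if c=="side": cv2.imwrite("pics/s5.png",cv2.resize(p[100:260,270:480,::-1],None,fx=3.5,fy=3.5))
E
```

```text
top 122 [0.023276   0.08558269] [np.float64(0.0879)]
[-3.50554653 -1.46779941  6.25325263]
side 59 [0.00442664 0.08434732] [np.float64(0.0869)]
[-3.24193301 -2.22749793  6.08892296]
```

View pics/s5.png

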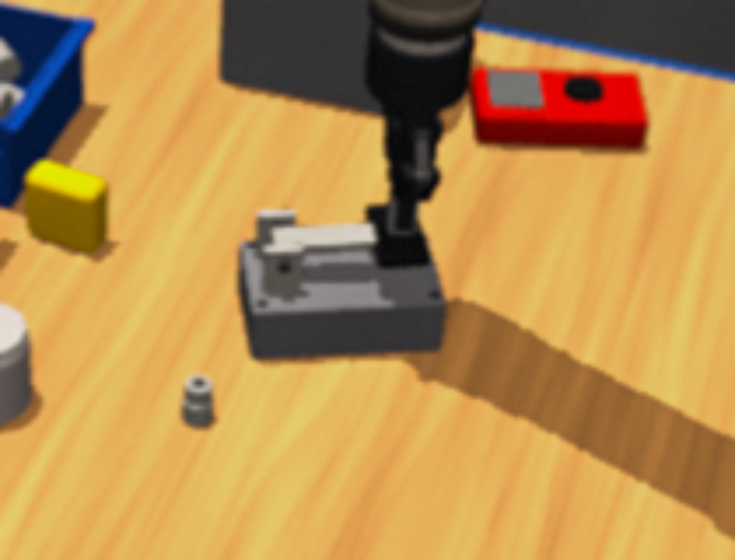

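Call:
servo_tool --commands '[[[0, 0, 0.003], [0, 0, 0]], [[0, 0, 0.003], [0, 0, 0]], [[0, 0, 0.003], [0, 0, 0]], [[0, 0, 0.003], [0, 0, 0]], [[0, 0, 0.003], [0, 0, 0]], [[0, 0, 0.003], [0, 0, 0]], [[0, 0, 0.003], [0, 0, 0]], [[0, 0, 0.003], [0, 0, 0]]]'

```text
clock: 15.55
tcp_pos: [0.4662, -0.3086, 0.1061]
orientation: [3.078, 0.627, -0.001]
contact_force: [-3.4, -2.0, 7.2]
grip_width: 0.0001
gripper_force: 3.2
```

```bash
python3 -c "
from bench import r
print(r.get_obs()['contact_force'],r.get_obs()['tcp_pos']);print(r.hand_in())"
```

```text
[-3.4321233  -1.99241588  7.24096908] [ 0.46624314 -0.30859188  0.10610294]
the job is handed in; nothing more can be done
None
```

I pressed the lid home, level on the bowl, and let go of it, then handed in at 15.6 s with the fingers holding the lever about level (roughly 7 N); the hand-in did not report whether it passed.

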